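Lock the bayonet filler cap on a hydraulic power pack

TASK

The hydraulic power pack on the table has been topped up and its filler neck stands open. Pick up the black filler cap by its grip bar, set it in the neck with its two lugs in the two slots, push it down against the spring, turn it clockwise (seen from above) to the stop so that it locks, and let go of it. Leave the grease tin and the tape measure where they are.

Things in the scene. Friction and masses are not known exactly. Their poses are not given: they have to be found in the camera images.
- power_pack: Hydraulic power pack, fixed: blue-grey steel tank 277 x 170 mm in plan, lid top at z = 134 mm; bare aluminium filler neck (80 mm across) at the end towards the robot; dark motor and pump lying across the far end of the lid, top at 230 mm, nearest side 95 mm from the neck's axis. Origin on the table under the neck's axis; x along the tank from neck to motor, z up.
- neck_rim (a point): Centre of the open top rim of the filler neck, 168 mm above the table; axes as power_pack. Bore 52 mm across, mouth chamfered 2 mm. Two opposite slots cut the lip that surrounds the bore; from each slot a track runs clockwise (seen from above) under the lip for 60 degrees to a stop. The lip is 7 mm thick; at the track's end its underside has a pocket 2 mm deep where the lug springs up and locks.
- neck_slot (a point): Middle of one of the two slots, at rim level, 30 mm from the neck's axis, 60 degrees anticlockwise (seen from above) from power_pack's x axis; the other slot is opposite. Each reaches 34 mm from the axis and is about 18 mm wide at the bore. White marks on the neck's foot stand by the slots.
- neck_lock (a point): Point on the rim over the locked place of a lug, 30 mm from the neck's axis in line with power_pack's x axis; the other is opposite. Red marks on the neck's foot stand there. The stop is met 1 to 3 degrees past this, the track is closed the other way.
- shutter (a joint): Sprung steel disc in the bore: its travel down in m, 0 to 0.014. Its top rests 12 mm below the rim. It pushes up with 2 N at first, 8 N with the cap locked, 10.5 N with the cap pushed right down.
- cap_grip (a point): Centre of the black grip bar of the loose filler cap (about 0.25 kg), which stands upright on its plug on the table; this point is then 49 mm up. Bar 64 mm long (x axis), 18 mm wide (y: pinch here), 32 mm high, white line along the top. Bar top 16 mm above this point; top of the round flange (74 mm across, 7 mm thick) 16 mm below it.
- cap_seat (a point): On the cap's axis in the plane of the flange's underside, 23 mm below cap_grip; axes as cap_grip. Its height above neck_rim: 17 mm with the lugs standing on the rim beside the slots, about 10 mm with the cap resting in the slots on the spring, 0 pushed right down (the flange meets the rim; the lugs pass under the lip at 2 mm or less), 4 mm when locked and let go.
- cap_lug (a point): Centre of one of the two steel lugs on the plug, 27.5 mm from the axis along the cap's +x, exactly under an end of the bar; the other is opposite, so the cap is the same turned half round. Lugs are 14 mm wide, reach 31 mm from the axis and stand 9 to 17 mm above the plug's bottom. The plug is 48 mm across, 26 mm long below the flange, with a tapered nose.
- filler_cap: The filler cap as a whole, 74 mm across and 65 mm high. Origin at the centre of its plug's underside, z up, x along the bar and lugs.
- grease_tin: Round yellow tin with a red lid, near the front edge of the table, 67 mm across, 60 mm high; origin at the centre of its underside. Bystander.
- tape_measure: Yellow tape measure standing on the left part of the plywood strip, 54 x 80 x 68 mm; origin at the centre of its underside. Bystander.
There are look-alikes about, which are no part of the job. Of the things that look like the filler_cap, take the one that is farthest from the robot's base at the start.

How it is judged:
By the outcome, as a careful person would: the job done as asked, in the order asked, and still so for the second after the job is handed in, with the robot touching nothing.
It also fails if it takes over 45 s, if anything falls off the work surface, if the arm or the gripper's body presses on something with over 40 N, if the wrist force passes 120 N, or if a joint passes its speed limit or range.

ROBOT

A 7-joint arm with a two-finger parallel gripper is mounted at the origin on a cart in front of the work surface, level with it; the furniture and walls round the work are solid. World frame = base frame: x ahead of the robot, y to its left, z up, the work surface at z = 0. Lengths are in m, angles in rad, forces in N, time in s.
With the tool pointing down it reaches from about 0.4 to 0.85 m from the base axis. Payload 10.4 kg.
Tool frame: the origin (TCP) lies midway between the tips of the shut fingers; the grasp point (between the pads) lies 19 mm behind it (grip_point_offset is the distance from the TCP to the grasp point, in m); y points along the fingers, z is the direction in which the jaws open and shut, and the axes are right-handed (so a half turn about y gives the same grasp; the last joint's range is limited). The gripper opens to 85 mm and grips with 20 to 120 N. Pads are 22 mm wide; open, the fingers measure 114 mm over their backs; the gripper's body (76 mm by 85 mm) begins 54 mm behind the grasp point. The pads swing forward as they close: fully open they stand 13 mm farther back than shut.
Start: joints at [-1.242, 0.332, -0.065, 1.46, 0.022, 1.35, -0.088], TCP at [0.215, 0.587, 0.231] pointing down, gripper open.
Joint ranges: [-2.6, 2.6], [-0.5, 2.12], [-1.47, 1.34], [0.16, 2.42], [-1.27, 4.41], [0.06, 2.06], [-2.6, 2.6]. Speed limits (rad/s): [2.22, 2.22, 2.79, 2.79, 3.14, 3.14, 3.14].

INTERFACE

Orientations are given as a unit quaternion [x, y, z, w].
In Python, from workcell import * gives the robot as it stands.
- The arm moves only by the tool send_rows, never from a script. Its argument "motion" is a list of rows, each a list of 7 numbers: the opening in per cent of the stroke, from 0 (shut) to 100 (fully open), then the shift along the tool's x, y, z in m, then the turn, a rotation vector about the tool's x, y, z in rad. In form: [[claw, tx, ty, tz, ax, ay, az], ...]. A call has 1 to 10 rows; each row is the pose to reach, as a shift and turn from the pose commanded when the call began, along the tool's axes at that moment; what a row does not reach only later rows make up. A row lasts 1/12 s, in which the tool goes at most 41.7 mm and 7.16 degrees, less where a joint would pass 70% of its speed; a pose out of reach is approached as far as the arm can. A call with a gripper value outside its range is refused whole. The fingers move at their own pace and stop on an object; "squeeze" is the grip in N (left out, the last holds). Time passes only in rows, so rows that repeat a pose let the fingers close. It gives the time, the measured TCP pose, the force and the opening at its end, in the units of the state.
- get_obs(): the state, without advancing time (a new reading comes with each control period).
- camera(name): name is "scene" or "top"; returns a dict with "pixels" (420x560x3 uint8, red, green, blue), "range_z" (420x560 float32, m along the optical axis (not along the pixel's ray), 0 where there is no reading), "fovy" (degrees; the focal length in pixels is half the picture's height over the tangent of half this angle, whatever the lens; pixels are square), "cx", "cy" (the principal point, pixels), "dist_coeffs" ([k1, k2, p1, p2, k3] as OpenCV has them; the pictures are not rectified), "view" (4x4, takes a point from world to camera coordinates). Camera axes: x right, y down, z forward; pixel columns grow to the right and rows downward; lengths in m; the calibration is good to about 2 mm. A picture is of the moment at which its call begins.
- hand_in(): hands the job in, once; it reports no verdict.
The state is a dict: "clock": time; "joint_pos": joint angles; "joint_velocities": joint speeds; "tau": joint torques, N m; "position": TCP position; "ee_rot": TCP orientation; "ft_force": force on the tool from outside, world axes, zero at the start; "torque": the same for the moment, N m; "grip_width": opening from 0.0 (shut) to 1.0 (fully open).
Only numpy, scipy, OpenCV 4.12 (cv2) and the standard library are available. Lean on these libraries where they do the work, as an engineer would, in place of code of your own. Each camera call takes 0.05 s, during which the arm holds its last target.

## Working session

There is one attempt and no reset: what is moved stays moved. The work goes in short steps, Python scripts to look and compute and a tool call to move; the robot and the scene stay as the last step left them, time stands still between calls to the robot, and variables do not carry over. Pictures are saved under pics/ and viewed, and the job is handed in when it is done.

Besides the shell and the picture viewer there is one more tool, called after "Call:" as a command line: name --pt "numbers of a row" for each row, then --argument value for the rest. send_rows: Moves the arm, as the interface text tells. Its arguments: {"type":"object","properties":{"motion":{"type":"array"},"squeeze":{"type":"number"}},"required":["motion"]}

```bash
mkdir -p pics; ls
cat > h.py <<'E'
from workcell import *
import numpy as np, cv2
from scipy.spatial.transform import Rotation as R
def K(c):
    f=210/np.tan(np.radians(c["fovy"])/2)
    return np.array([[f,0,c["cx"]],[0,f,c["cy"]],[0,0,1.]])
def ray(c,uv):
    p=cv2.undistortPoints(np.array(uv,float).reshape(-1,1,2),K(c),np.array(c["dist_coeffs"],float)).reshape(-1,2)
    V=np.array(c["view"]);Ri=V[:3,:3].T;o=-Ri@V[:3,3]
    return o,np.c_[p,np.ones(len(p))]@Ri.T
def onz(c,uv,z):
    o,d=ray(c,uv); return o+d*((z-o[2])/d[:,2])[:,None]
def cloud(c):
    h,w=c["range_z"].shape
    u,v=np.meshgrid(np.arange(w),np.arange(h))
    o,d=ray(c,np.c_[u.ravel(),v.ravel()])
    P=o+d*c["range_z"].ravel()[:,None]
    P=P.reshape(h,w,3);P[c["range_z"]==0]=np.nan
    return P
def proj(c,P):
    V=np.array(c["view"]);r,_=cv2.Rodrigues(V[:3,:3])
    return cv2.projectPoints(np.array(P,float).reshape(-1,1,3),r,V[:3,3],K(c),np.array(c["dist_coeffs"],float))[0].reshape(-1,2)
def save(n,img): cv2.imwrite("pics/"+n+".png",img[:,:,::-1])
E
python3 - <<'E'
from h import *
import pickle
o=get_obs();print(o)
for n in("scene","top"):
    c=camera(n);save(n+"0",c["pixels"]);pickle.dump(c,open(n+"0.pkl","wb"))
    V=np.array(c["view"]);print(n,c["fovy"],c["cx"],c["cy"],c["dist_coeffs"],-V[:3,:3].T@V[:3,3],V[2,:3])
E
```

```text
pics
{'clock': 0.0, 'joint_pos': array([-1.24159208,  0.33289911, -0.06470355,  1.46094118,  0.02159513,
        1.3498775 , -0.08849091]), 'joint_velocities': array([ 1.15696988e-03, -3.97055553e-04, -1.35765642e-04,  1.05011822e-04,
        6.65553519e-05,  7.59691910e-05,  1.98114350e-04]), 'tau': array([-8.45791928e-04, -6.25468969e+01,  4.82579134e-02, -3.91575301e+01,
        1.61053083e-02,  1.02362124e-02, -1.89304478e-05]), 'position': array([0.21524385, 0.58637336, 0.23049899]), 'ee_rot': array([ 0.69669824, -0.1237977 ,  0.123662  , -0.69569634]), 'ft_force': array([-0.16735539, -0.49930591, -0.35611007]), 'torque': array([-0.00381479, -0.01547401,  0.00122715]), 'grip_width': 0.9999450491634496}
scene 44.7412331763919 282.28625540367517 208.55415787640334 [-0.16302655  0.          0.          0.          0.        ] [-0.11768606 -0.86062572  0.87677169] [ 0.52065024  0.65120104 -0.55214178]
top 50.94413900347409 276.6479044029004 204.2140139521434 [-0.02452635  0.          0.          0.          0.        ] [0.51667903 0.03635037 1.30117035] [ 0.05934222 -0.00325649 -0.99823239]
```

View pics/scene0.png

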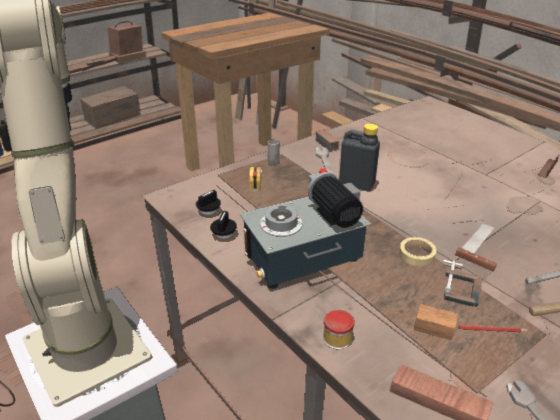

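View pics/top0.png

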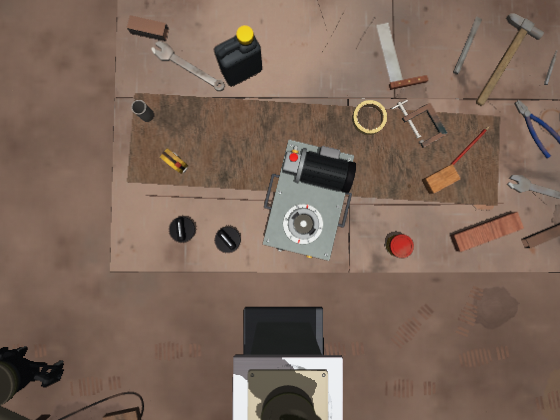

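Run:
```python
from h import *
import pickle
c=pickle.load(open("top0.pkl","rb"))
print(proj(c,[[0,0,0],[.215,.587,.23]]))
for uv in [(182,229),(228,239)]:
    p=onz(c,[uv],.058)[0];print(uv,p,np.hypot(*p[:2]))
print(onz(c,[(302,223)],.168))
I=c["pixels"]
a=cv2.resize(I[195:265,145:265],None,fx=6,fy=6,interpolation=cv2.INTER_CUBIC);save("capcrop",a)
a=cv2.resize(I[175:265,250:370],None,fx=6,fy=6,interpolation=cv2.INTER_CUBIC);save("neckcrop",a)
c=pickle.load(open("scene0.pkl","rb"));I=c["pixels"]
a=cv2.resize(I[170:250,185:320],None,fx=5,fy=5,interpolation=cv2.INTER_CUBIC);save("scenecrop",a)
```

```text
[[287.55097739 409.2190071 ]
 [ 46.04250342 355.629337  ]]
(182, 229) [0.52032852 0.29885881 0.058     ] 0.6000486284226911
(228, 239) [0.49242953 0.16900625 0.058     ] 0.5206245803580928
[[ 0.53576373 -0.0325327   0.168     ]]
```

View pics/capcrop.png

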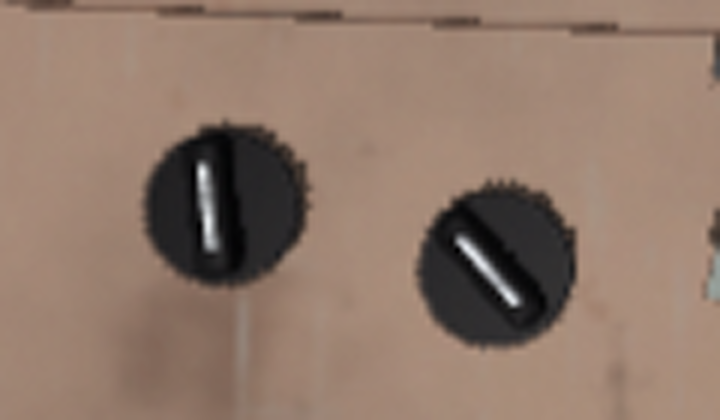

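View pics/neckcrop.png

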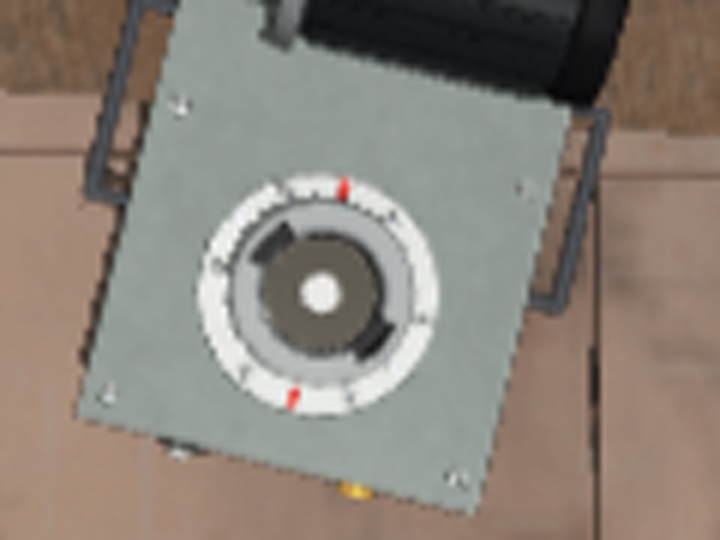

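View pics/scenecrop.png

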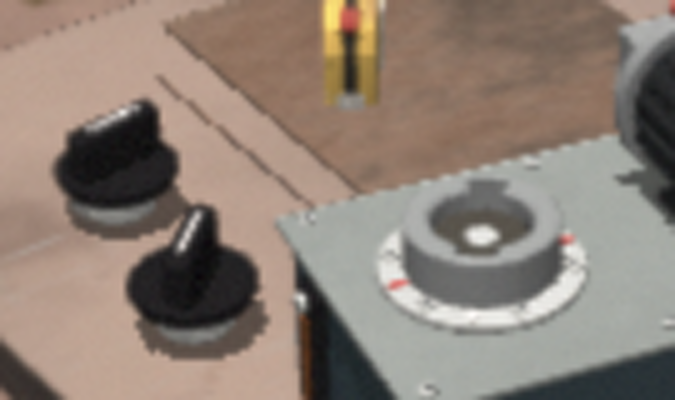

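Run:
```python
from h import *
import pickle
c=pickle.load(open("top0.pkl","rb"));I=c["pixels"].astype(int);P=cloud(c)
s=pickle.load(open("scene0.pkl","rb"));J=s["pixels"].astype(int);Q=cloud(s)
# cap white line
def comp(mask,box):
    m=np.zeros(mask.shape,bool);x0,y0,x1,y1=box;m[y0:y1,x0:x1]=mask[y0:y1,x0:x1]
    v,u=np.nonzero(m);return np.c_[u,v]
def line(c,uv,z,w=None):
    X=onz(c,uv,z)[:,:2];m=X.mean(0);U,S,Vt=np.linalg.svd(X-m);d=Vt[0];t=(X-m)@d
    return m,np.degrees(np.arctan2(d[1],d[0]))%180,(t.max()-t.min()),m+d*(t.max()+t.min())/2
for n,(b) in {"far":(170,214,198,244),"near":(214,225,244,255)}.items():
    uv=comp(I.min(2)>105,b)
    # reject table: low saturation
    k=[(I[v,u].max()-I[v,u].min())<25 for u,v in uv];uv=uv[k]
    print(n,"top line",len(uv),line(c,uv,.065))
    uv=comp((I.max(2)<75),b); hull=uv
    uv=uv.astype(np.int32);(x,y),r=cv2.minEnclosingCircle(uv);print(" dark circ",x,y,r,onz(c,[(x,y)],.033),[onz(c,[(x+r,y)],.033)[0]-onz(c,[(x-r,y)],.033)[0]])
    z=[P[v,u] for u,v in uv];z=np.array(z);print(" z pct",np.nanpercentile(z[:,2],[5,50,95]));t=z[z[:,2]>.058];print(" bar top cloud mean",t.mean(0),len(t))
    f=z[(z[:,2]>.027)&(z[:,2]<.04)];print(" flange",f.mean(0))
# scene: far cap
for b in [(195,185,224,212)]:
    uv=comp(J.min(2)>90,b);k=[(J[v,u].max()-J[v,u].min())<25 for u,v in uv];uv=uv[k];uv=uv[uv[:,1]<203]
    print("scene line",len(uv),uv.mean(0),line(s,uv,.065))
# neck rim depth
for nm,cc,PP in(("top",c,P),("scene",s,Q)):
    m=(np.abs(PP[:,:,2]-.168)<.005)&(np.hypot(PP[:,:,0]-.536,PP[:,:,1]+.0325)<.06)
    X=PP[m];print(nm,len(X),X[:,2].mean());(x,y),r=cv2.minEnclosingCircle(X[:,:2].astype(np.float32));print(" circ",x,y,r)
    col=cc["pixels"].astype(int)
    red=(col[:,:,0]>150)&(col[:,:,1]<110)&(col[:,:,2]<110)&(np.hypot(PP[:,:,0]-.536,PP[:,:,1]+.0325)<.075)
    n,l,st,ce=cv2.connectedComponentsWithStats(red.astype(np.uint8));
    for i in range(1,n):
        v,u=np.nonzero(l==i);zz=np.nanmedian(PP[v,u,2]);print(" red",ce[i],st[i,4],zz,onz(cc,[ce[i]],.135))
```

```text
far top line 29 (array([0.52030044, 0.30579949]), np.float64(7.8453900580671245), np.float64(0.03962575256345553), array([0.52031245, 0.30580115]))
 dark circ 182.88710021972656 228.80645751953125 13.8943510055542 [[0.52096127 0.30159185 0.033     ]] [array([ 0.00012385, -0.07998126,  0.        ])]
 z pct [0.00213172 0.03485524 0.06692719]
 bar top cloud mean [0.51889292 0.30495126 0.06489175] 112
 flange [0.5202398  0.30216166 0.03388651]
near top line 27 (array([0.49070205, 0.17436087]), np.float64(40.87977244688693), np.float64(0.039491415535364775), array([0.48991779, 0.17368201]))
 dark circ 227.8023223876953 238.62208557128906 13.670495986938477 [[0.49302246 0.17224883 0.033     ]] [array([ 0.00010318, -0.0784569 ,  0.        ])]
 z pct [0.00368854 0.03535162 0.06599033]
 bar top cloud mean [0.49022409 0.17443906 0.06443923] 111
 flange [0.49194774 0.17229231 0.03437289]
scene line 21 [207.23809524 193.        ] (array([0.52219977, 0.3040239 ]), np.float64(7.430277164195189), np.float64(0.03954100821471338), array([0.5235964 , 0.30420605]))
top 380 0.16876796983930797
 circ 0.5342521667480469 -0.03541182354092598 0.04001881182193756
 red [306.75 206.25] 4 0.14129468704226167 [[ 0.58069101 -0.04723842  0.135     ]]
 red [298.5 240.5] 2 0.14239320662861787 [[ 0.49017156 -0.02519632  0.135     ]]
scene 293 0.16679658146462517
 circ 0.5361184477806091 -0.039742887020111084 0.042485978454351425
```

Run:
```python
from h import *
import pickle
o=get_obs();T=R.from_quat(o["ee_rot"]).as_matrix();print(T.round(4))
# refine neck: slots & tank yaw
c=pickle.load(open("top0.pkl","rb"));I=c["pixels"].astype(int);P=cloud(c)
C=np.array([.535,-.036])
# weighted red
v,u=np.mgrid[195:252,275:335];w=np.clip(I[v,u,0]-(I[v,u,1]+I[v,u,2])/2-25,0,None)
X=onz(c,np.c_[u.ravel(),v.ravel()],.135);w=w.ravel()
r=np.hypot(*(X[:,:2]-C).T);a=[]
for k in(X[:,0]>C[0],X[:,0]<C[0]):
    ww=w*k*(r<.07)*(r>.035);a.append((X*ww[:,None]).sum(0)/ww.sum());print(a[-1],(ww>0).sum())
d=a[0]-a[1];print("red yaw",np.degrees(np.arctan2(d[1],d[0])),"mid",(a[0]+a[1])/2,np.linalg.norm(d)/2)
# dark slots
w=(np.clip(70-I[v,u].max(2),0,None)).ravel();X=onz(c,np.c_[u.ravel(),v.ravel()],.161);r=np.hypot(*(X[:,:2]-C).T)
b=[]
for k in(X[:,1]>C[1],X[:,1]<C[1]):
    ww=w*k*(r<.036)*(r>.026);b.append((X*ww[:,None]).sum(0)/ww.sum());print(b[-1],(ww>0).sum())
d=b[0]-b[1];print("slot yaw",np.degrees(np.arctan2(d[1],d[0])),"mid",(b[0]+b[1])/2,np.linalg.norm(d)/2)
# outer rim & white ring circle: white ring foot
wh=(I.min(2)>200)|((I[:,:,0]>180)&(I[:,:,1]<110))
m=np.zeros(wh.shape,np.uint8);m[195:255,275:335]=wh[195:255,275:335];m[215:230,295:312]=0
ct=max(cv2.findContours(m,cv2.RETR_EXTERNAL,cv2.CHAIN_APPROX_NONE)[0],key=len).reshape(-1,2)
(x,y),ax,_=cv2.fitEllipse(ct);print("white ring",x,y,ax,onz(c,[(x,y)],.136))
# lid yaw from depth
m=(np.abs(P[:,:,2]-.134)<.006)&(np.hypot(P[:,:,0]-.58,P[:,:,1]+.04)<.25)
X=P[m][:,:2].astype(np.float32);rc=cv2.minAreaRect(X);print("lid rect",rc)
# rim via gradient-free: top depth mask centroid symmetrical
m=(P[:,:,2]>.160)&(np.hypot(P[:,:,0]-.535,P[:,:,1]+.036)<.05)
vv,uu=np.nonzero(m);ct=max(cv2.findContours(m.astype(np.uint8),cv2.RETR_EXTERNAL,cv2.CHAIN_APPROX_NONE)[0],key=len).reshape(-1,2)
(x,y),ax,_=cv2.fitEllipse(ct);print("rim ellipse",onz(c,[(x,y)],.168),ax)
```

```text
[[ 9.387e-01 -4.000e-04  3.446e-01]
 [-3.446e-01 -1.200e-03  9.387e-01]
 [ 1.000e-04 -1.000e+00 -1.200e-03]]
[ 0.58102409 -0.04732753  0.135     ] 11
[ 0.48955799 -0.02501993  0.135     ] 9
red yaw -13.70625012007394 mid [ 0.53529104 -0.03617373  0.135     ] 0.04707355233555364
[ 0.55744676 -0.01665692  0.161     ] 18
[ 0.51538209 -0.05854152  0.161     ] 23
slot yaw 44.87710578543386 mid [ 0.53641442 -0.03759922  0.161     ] 0.02968061772278874
white ring 302.4957580566406 223.64625549316406 (35.60951614379883, 36.71442794799805) [[ 0.53459772 -0.03578407  0.136     ]]
lid rect ((0.5991849899291992, -0.05147910118103027), (0.1820429414510727, 0.28920552134513855), 76.1969223022461)
rim ellipse [[ 0.53404897 -0.03524386  0.168     ]] (30.221487045288086, 30.42445945739746)
```

Call:
send_rows --pt "100 0.384 0 -0.16 0 0.9 0" --pt "100 0.384 0 -0.16 0 0.9 0" --pt "100 0.384 0 -0.16 0 0.9 0" --pt "100 0.384 0 -0.16 0 0.9 0" --pt "100 0.384 0 -0.16 0 0.9 0" --pt "100 0.384 0 -0.16 0 0.9 0" --pt "100 0.384 0 -0.16 0 0.9 0" --pt "100 0.384 0 -0.16 0 0.9 0" --pt "100 0.384 0 -0.16 0 0.9 0" --pt "100 0.384 0 -0.16 0 0.9 0" --squeeze 40

```text
clock: 0.93
position: [0.5218, 0.3025, 0.2312]
ee_rot: [0.573, -0.414, 0.414, -0.573]
ft_force: [0.3, -0.2, 0.4]
grip_width: 0.997
```

```bash
cat > st.py <<'E'
from h import *
o=get_obs();T=R.from_quat(o["ee_rot"]).as_matrix()
print(o["clock"],o["position"].round(4),"xang",np.degrees(np.arctan2(T[1,0],T[0,0])).round(2),"ft",o["ft_force"].round(1),o["torque"].round(2),"w",round(o["grip_width"],3));print(T.round(4));print(o["joint_pos"].round(3))
E
python3 st.py
```

```text
0.9333 [0.5218 0.3025 0.2312] xang -71.73 ft [ 0.3 -0.2  0.4] [ 0.02  0.03 -0.02] w 0.997
[[ 3.135e-01 -2.000e-04  9.496e-01]
 [-9.496e-01 -1.000e-04  3.135e-01]
 [ 0.000e+00 -1.000e+00 -2.000e-04]]
[-0.824  0.284  0.275  1.538 -0.078  1.331 -0.222]
```

Call:
send_rows --pt "100 0 0 0 0 1.2 0" --pt "100 0 0 0 0 1.2 0" --pt "100 0 0 0 0 1.2 0" --pt "100 0 0 0 0 1.2 0" --pt "100 0 0 0 0 1.2 0" --pt "100 0 0 0 0 1.2 0" --pt "100 0 0 0 0 1.2 0" --pt "100 0 0 0 0 1.2 0" --pt "100 0 0 0 0 1.2 0" --pt "100 0 0 0 0 1.2 0"

```text
clock: 1.77
position: [0.5205, 0.3042, 0.2309]
ee_rot: [0.237, -0.666, 0.666, -0.237]
ft_force: [-0.5, 0.6, -0.2]
grip_width: 1.001
```

```bash
python3 st.py
```

```text
1.7667 [0.5205 0.3042 0.2309] xang -140.87 ft [-0.5  0.6 -0.2] [ 0.04 -0.    0.03] w 1.001
[[-7.757e-01 -6.000e-04  6.311e-01]
 [-6.311e-01 -4.000e-04 -7.757e-01]
 [ 7.000e-04 -1.000e+00 -1.000e-04]]
[-0.952  0.293  0.43   1.545 -0.124  1.331 -1.397]
```

Call:
send_rows --pt "100 0 0.04 0 0 0.55 0" --pt "100 0 0.08 0 0 0.55 0" --pt "100 0 0.08 0 0 0.55 0" --pt "100 0 0.08 0 0 0.55 0" --pt "100 0 0.08 0 0 0.55 0" --pt "100 0 0.08 0 0 0.55 0"

```text
clock: 2.27
position: [0.5204, 0.3041, 0.1507]
ee_rot: [0.049, -0.705, 0.706, -0.048]
ft_force: [0.3, 0.1, -0.2]
grip_width: 1.002
```

```bash
python3 st.py
python3 - <<'E'
from h import *
a=camera("scene");save("s1",cv2.resize(a["pixels"][120:270,150:350],None,fx=4,fy=4,interpolation=cv2.INTER_CUBIC))
E
```

```text
2.2667 [0.5204 0.3041 0.1507] xang -172.13 ft [ 0.3  0.1 -0.2] [-0.05 -0.    0.05] w 1.002
[[-9.906e-01 -8.000e-04  1.370e-01]
 [-1.370e-01 -8.000e-04 -9.906e-01]
 [ 9.000e-04 -1.000e+00  7.000e-04]]
[-1.007  0.363  0.501  1.649 -0.185  1.179 -1.895]
```

View pics/s1.png

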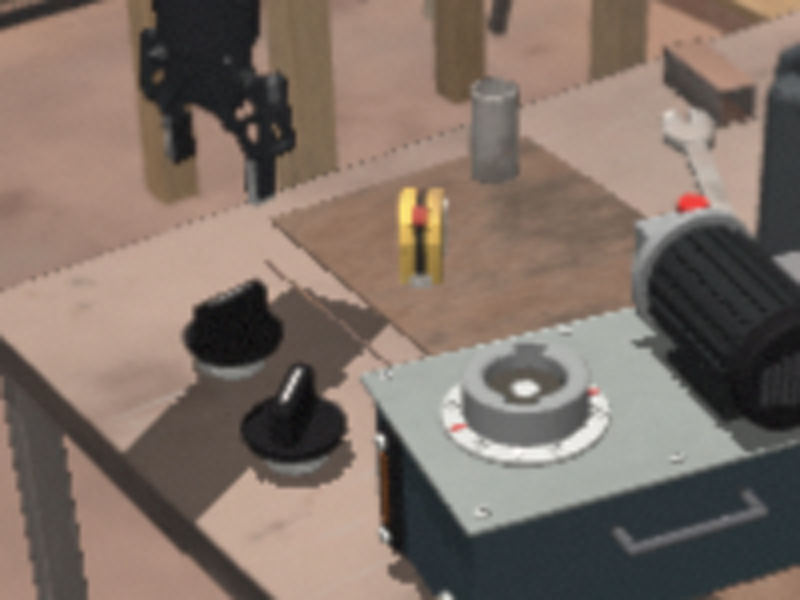

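Call:
send_rows --pt "100 0 0.03 0 0 0 0" --pt "100 0 0.06 0 0 0 0" --pt "100 0 0.09 0 0 0 0" --pt "100 0 0.105 0 0 0 0" --pt "100 0 0.114 0 0 0 0" --pt "100 0 0.114 0 0 0 0" --pt "40 0 0.114 0 0 0 0" --pt "40 0 0.114 0 0 0 0" --squeeze 30

```text
clock: 2.98
position: [0.5216, 0.3047, 0.0388]
ee_rot: [-0.049, 0.706, -0.705, 0.05]
ft_force: [-0.2, -0.2, 0.3]
grip_width: 0.746
```

Call:
send_rows --pt "0 0 0 0 0 0 0" --pt "0 0 0 0 0 0 0" --pt "0 0 0 0 0 0 0" --pt "0 0 0 0 0 0 0" --pt "0 0 0 0 0 0 0" --squeeze 60

```text
clock: 3.4
position: [0.521, 0.3045, 0.0379]
ee_rot: [-0.049, 0.706, -0.705, 0.05]
ft_force: [-0.2, 0.1, 4.3]
grip_width: 0.199
```

```bash
python3 st.py
```

```text
3.4 [0.521  0.3045 0.0379] xang -171.98 ft [-0.2  0.1  4.3] [-0.12  0.1   0.  ] w 0.199
[[-9.902e-01  7.000e-04  1.395e-01]
 [-1.395e-01  7.000e-04 -9.902e-01]
 [-8.000e-04 -1.000e+00 -6.000e-04]]
[-0.969  0.493  0.459  1.739 -0.258  0.968 -1.841]
```

Call:
send_rows --pt "0 0 0 0 0 0 0" --pt "0 0 0 0 0 0 0" --pt "0 0 -0.015 0 0 0 0" --pt "0 0 -0.03 0 0 0 0" --pt "0 0 -0.06 0 0 0 0" --pt "0 0 -0.1 0 0 0 0" --pt "0 0 -0.14 0 0 0 0" --pt "0 0 -0.18 0 0 0 0" --pt "0 0 -0.22 0 0 0 0" --pt "0 0 -0.22 0 0 0 0" --squeeze 100

```text
clock: 4.23
position: [0.5233, 0.3052, 0.2655]
ee_rot: [-0.046, 0.708, -0.703, 0.052]
ft_force: [0.7, 0.2, -2.3]
grip_width: 0.193
```

```bash
python3 st.py
python3 - <<'E'
from h import *
a=camera("scene");save("s2",cv2.resize(a["pixels"][60:260,130:330],None,fx=3,fy=3,interpolation=cv2.INTER_CUBIC))
E
```

```text
4.2333 [0.5233 0.3052 0.2655] xang -172.02 ft [ 0.7  0.2 -2.3] [ 0.03 -0.13 -0.03] w 0.193
[[-0.9903  0.0086  0.1389]
 [-0.1389  0.007  -0.9903]
 [-0.0095 -0.9999 -0.0057]]
[-1.026  0.281  0.527  1.499 -0.144  1.388 -1.923]
```

View pics/s2.png

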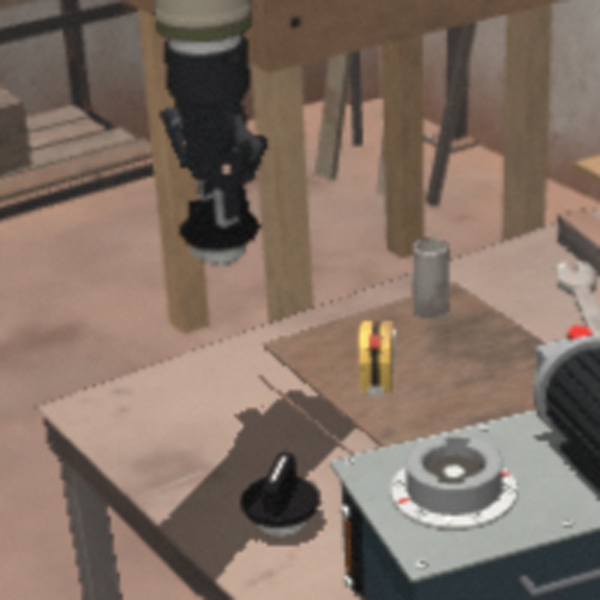

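Call:
send_rows --pt "0 0.002 0 0.02 0 -0.04 0" --pt "0 0.006 0 0.06 0 -0.12 0" --pt "0 0.01 0 0.1 0 -0.2 0" --pt "0 0.014 0 0.14 0 -0.29 0" --pt "0 0.018 0 0.18 0 -0.38 0" --pt "0 0.022 0 0.22 0 -0.47 0" --pt "0 0.026 0 0.26 0 -0.56 0" --pt "0 0.03 0 0.3 0 -0.63 0" --pt "0 0.032 0 0.325 0 -0.668 0" --pt "0 0.0333 0 0.338 0 -0.668 0"

```text
clock: 5.12
position: [0.5337, -0.0398, 0.2559]
ee_rot: [0.278, -0.65, 0.651, -0.276]
ft_force: [-0.1, 0.6, -1.8]
grip_width: 0.194
```

Call:
send_rows --pt "0 0 0 0 0 0 0" --pt "0 0 0 0 0 0 0" --pt "0 0 0 0 0 0 0" --pt "0 0 0 0 0 0 0" --pt "0 0 0 0 0 0 0"

```text
clock: 5.53
position: [0.5347, -0.0338, 0.2569]
ee_rot: [-0.279, 0.65, -0.65, 0.278]
ft_force: [-0.3, -0.5, -2.5]
grip_width: 0.193
```

```bash
python3 st.py
python3 - <<'E'
from h import *
import pickle
a=camera("scene");save("s3",cv2.resize(a["pixels"][140:270,210:340],None,fx=4.6,fy=4.6,interpolation=cv2.INTER_CUBIC))
b=camera("top");save("t3",cv2.resize(b["pixels"][150:290,230:390],None,fx=4,fy=4,interpolation=cv2.INTER_CUBIC))
pickle.dump((a,b),open("3.pkl","wb"))
E
```

```text
5.5333 [ 0.5347 -0.0338  0.2569] xang -133.61 ft [-0.3 -0.5 -2.5] [ 0.02 -0.03  0.02] w 0.193
[[-6.897e-01 -7.000e-04  7.241e-01]
 [-7.241e-01  1.000e-04 -6.897e-01]
 [ 4.000e-04 -1.000e+00 -6.000e-04]]
[-0.639  0.125  0.68   1.69  -0.081  1.355 -0.707]
```

View pics/s3.png

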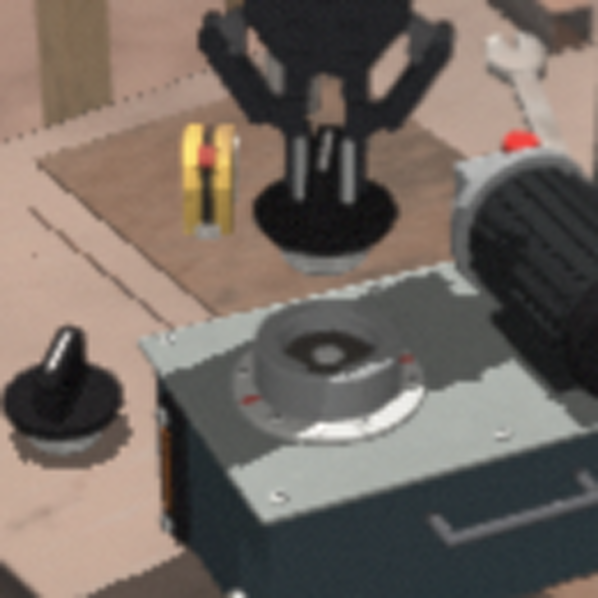

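View pics/t3.png

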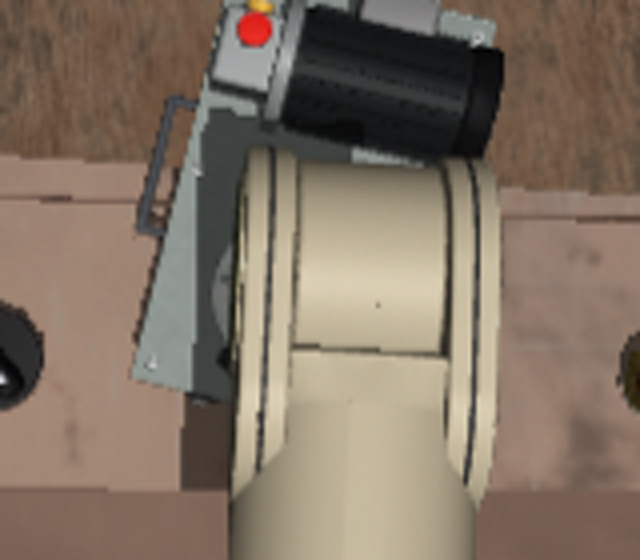

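Run:
```python
from h import *
import pickle
a,b=pickle.load(open("3.pkl","rb"));I=a["pixels"].astype(int)
t=np.linspace(0,2*np.pi,200)
def circ(x,y,z,r):return proj(a,np.c_[x+r*np.cos(t),y+r*np.sin(t),z+0*t])
for z in(.245,.252):
    p=circ(.5347,-.0338,z,.037);print("flange pred",z,p.min(0),p.max(0))
m=(I.max(2)<45).astype(np.uint8);m[:177]=0;m[:,:255]=0;m[:,305:]=0;m[202:]=0
v,u=np.nonzero(m);print("dark",u.min(),u.max(),v.max())
for r in range(178,202): 
    uu=np.nonzero(m[r])[0]; print(r,uu.min() if len(uu) else 0,uu.max() if len(uu) else 0,end=' | ')
s=pickle.load(open("scene0.pkl","rb"));J=s["pixels"].astype(int)
p=circ(.5345,-.0355,.168,.04);print("\nrim pred",p.min(0),p.max(0))
q=circ(.5345,-.0355,.168,.026);
im=s["pixels"].copy();im=cv2.resize(im[190:245,250:310],None,fx=10,fy=10,interpolation=cv2.INTER_CUBIC)
for P_ in(p,q):cv2.polylines(im,[(((P_-[250,190]+.5)*10)).astype(np.int32)],True,(255,0,0))
sl=np.radians(46.3)
for sg in(1,-1):
    w=proj(s,[[.5345+sg*.03*np.cos(sl),-.0355+sg*.03*np.sin(sl),.168]])[0];cv2.circle(im,tuple(((w-[250,190]+.5)*10).astype(int)),4,(0,255,0),-1)
save("rim",im)
im=cv2.resize(a["pixels"][165:220,250:310],None,fx=10,fy=10,interpolation=cv2.INTER_CUBIC)
for P_ in(circ(.5347,-.0338,.245,.037),circ(.5347,-.0338,.252,.037)):cv2.polylines(im,[(((P_-[250,165]+.5)*10)).astype(np.int32)],True,(255,0,0))
save("fl",im)
```

```text
flange pred 0.245 [264.18805226 178.05407363] [294.95755044 193.8939891 ]
flange pred 0.252 [264.14358844 175.58981835] [295.00803654 191.34991671]
dark 266 295 194
178 277 288 | 179 272 289 | 180 269 291 | 181 268 293 | 182 267 293 | 183 266 294 | 184 266 294 | 185 266 295 | 186 266 295 | 187 266 294 | 188 266 294 | 189 267 293 | 190 268 293 | 191 269 292 | 192 270 290 | 193 271 289 | 194 275 286 | 195 0 0 | 196 0 0 | 197 0 0 | 198 0 0 | 199 0 0 | 200 0 0 | 201 0 0 | 
rim pred [263.80655789 203.89694079] [295.99792715 221.89483343]
```

View pics/rim.png

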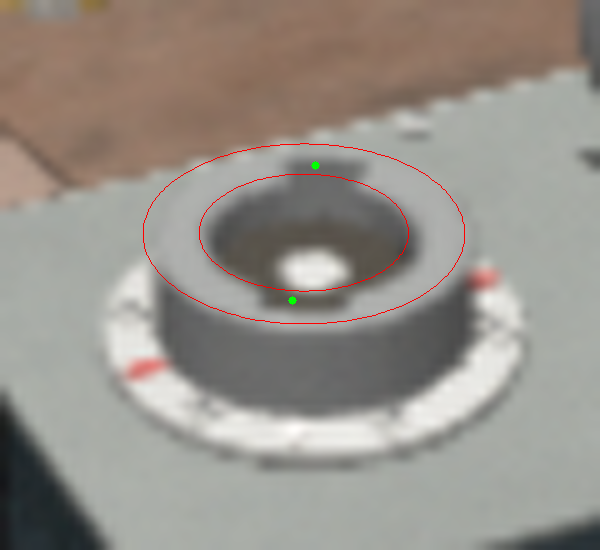

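View pics/fl.png

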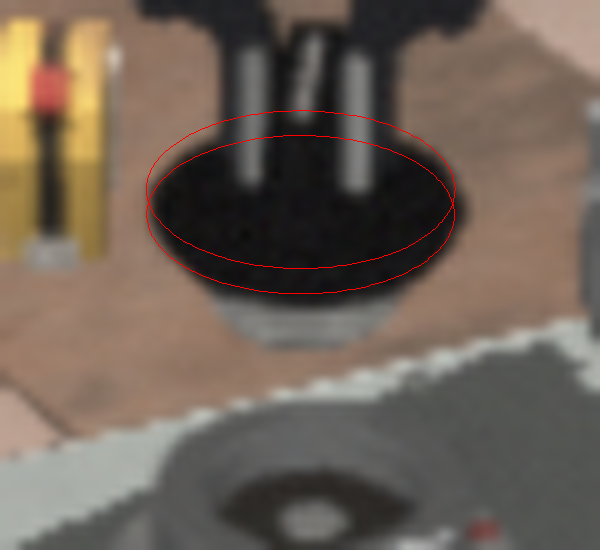

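Call:
send_rows --pt "0 0.0007 0.02 0.0007 0 0 0" --pt "0 0.0007 0.04 0.0007 0 0 0" --pt "0 0.0007 0.05 0.0007 0 0 0" --pt "0 0.0007 0.055 0.0007 0 0 0" --pt "0 0.0007 0.055 0.0007 0 0 0" --pt "0 0.0007 0.055 0.0007 0 0 0"

```text
clock: 6.13
position: [0.5352, -0.036, 0.2029]
ee_rot: [0.278, -0.65, 0.65, -0.278]
ft_force: [0.1, -0.1, -2.0]
grip_width: 0.189
```

```bash
python3 st.py
python3 - <<'E'
from h import *
a=camera("scene");save("s4",cv2.resize(a["pixels"][160:240,240:320],None,fx=7,fy=7,interpolation=cv2.INTER_CUBIC))
E
```

```text
6.1333 [ 0.5352 -0.036   0.2029] xang -133.71 ft [ 0.1 -0.1 -2. ] [0.02 0.01 0.02] w 0.189
[[-6.910e-01  5.000e-04  7.228e-01]
 [-7.228e-01  1.000e-04 -6.910e-01]
 [-4.000e-04 -1.000e+00  3.000e-04]]
[-0.624  0.168  0.679  1.768 -0.111  1.244 -0.68 ]
```

View pics/s4.png

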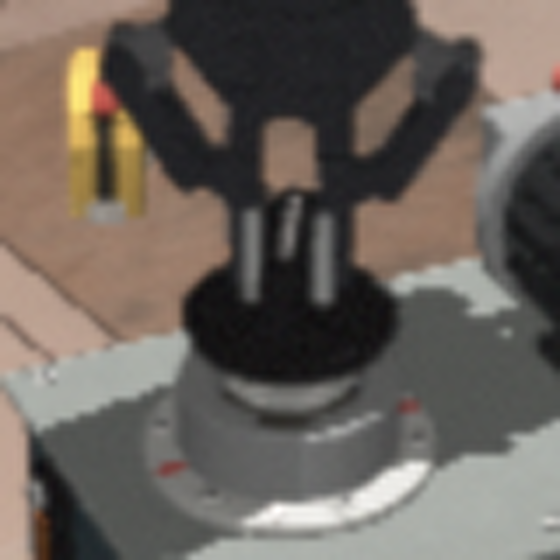

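Call:
send_rows --pt "0 0 0.003 0 0 0 0" --pt "0 0 0.005 0 0 0 0" --pt "0 0 0.007 0 0 0 0" --pt "0 0 0.009 0 0 0 0" --pt "0 0 0.01 0 0 0 0" --pt "0 0 0.01 0 0 0 0"

```text
clock: 6.68
position: [0.535, -0.036, 0.1924]
ee_rot: [-0.278, 0.65, -0.65, 0.278]
ft_force: [2.3, 1.7, -0.9]
grip_width: 0.191
```

```bash
python3 st.py
```

```text
6.6833 [ 0.535  -0.036   0.1924] xang -133.72 ft [ 2.3  1.7 -0.9] [ 0.27 -0.27  0.01] w 0.191
[[-6.911e-01  3.000e-04  7.228e-01]
 [-7.228e-01  1.000e-04 -6.911e-01]
 [-3.000e-04 -1.000e+00  1.000e-04]]
[-0.621  0.178  0.677  1.782 -0.118  1.223 -0.674]
```

Call:
send_rows --pt "0 -0.0007 0.002 0 0 0 0" --pt "0 -0.0007 0.004 0 0 0 0" --pt "0 -0.0007 0.006 0 0 0 0" --pt "0 -0.0007 0.006 0 0 0 0"

```text
clock: 7.02
position: [0.5353, -0.0356, 0.186]
ee_rot: [-0.278, 0.65, -0.65, 0.278]
ft_force: [1.6, 0.9, 2.0]
grip_width: 0.19
```

```bash
python3 st.py
```

```text
7.0167 [ 0.5353 -0.0356  0.186 ] xang -133.72 ft [1.6 0.9 2. ] [ 0.21 -0.29 -0.02] w 0.19
[[-6.911e-01 -1.000e-04  7.228e-01]
 [-7.228e-01  0.000e+00 -6.911e-01]
 [ 0.000e+00 -1.000e+00 -1.000e-04]]
[-0.62   0.185  0.676  1.788 -0.123  1.211 -0.671]
```

Call:
send_rows --pt "0 -0.0005 0.002 0 0 0 0" --pt "0 -0.0005 0.004 0 0 0 0" --pt "0 -0.0005 0.005 0 0 0 0" --pt "0 -0.0005 0.006 0 0 0 0" --pt "0 -0.0005 0.006 0 0 0 0" --pt "0 -0.0005 0.006 0 0 0 0"

```text
clock: 7.52
position: [0.5357, -0.0354, 0.1804]
ee_rot: [0.278, -0.65, 0.65, -0.278]
ft_force: [-2.4, -1.8, 3.4]
grip_width: 0.191
```

```bash
python3 st.py
```

```text
7.5167 [ 0.5357 -0.0354  0.1804] xang -133.73 ft [-2.4 -1.8  3.4] [-0.39  0.5  -0.04] w 0.191
[[-0.6912 -0.      0.7227]
 [-0.7227 -0.     -0.6912]
 [ 0.     -1.      0.    ]]
[-0.618  0.192  0.675  1.795 -0.128  1.199 -0.668]
```

Call:
send_rows --pt "0 0.0004 0.001 0 0 0 0" --pt "0 0.0004 0.002 0 0 0 0" --pt "0 0.0004 0.002 0 0 0 0" --pt "0 0.0004 0.002 0 0 0 0"

```text
clock: 7.85
position: [0.5356, -0.0355, 0.1786]
ee_rot: [-0.278, 0.65, -0.65, 0.278]
ft_force: [-1.5, -0.8, 6.9]
grip_width: 0.19
```

```bash
python3 st.py;  python3 - <<'E'
from h import *
a=camera("scene");save("s5",cv2.resize(a["pixels"][160:240,240:320],None,fx=7,fy=7,interpolation=cv2.INTER_CUBIC))
E
```

```text
7.85 [ 0.5356 -0.0355  0.1786] xang -133.71 ft [-1.5 -0.8  6.9] [-0.2   0.39 -0.04] w 0.19
[[-6.911e-01  6.000e-04  7.228e-01]
 [-7.228e-01  3.000e-04 -6.911e-01]
 [-6.000e-04 -1.000e+00  2.000e-04]]
[-0.617  0.193  0.675  1.797 -0.13   1.195 -0.666]
```

View pics/s5.png

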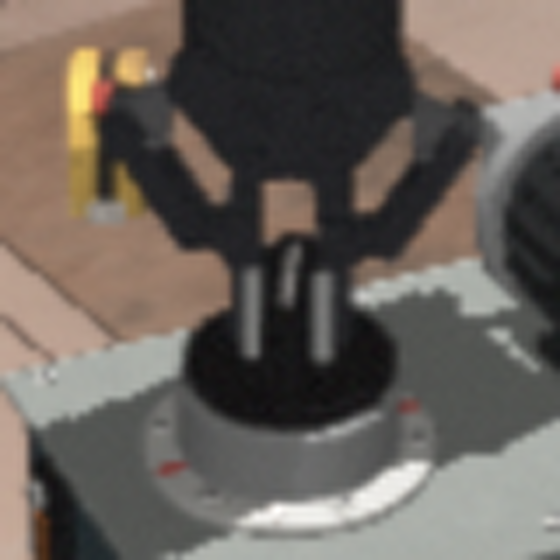

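Call:
send_rows --pt "0 0.0003 0.001 0 0 0 0" --pt "0 0.0003 0.0015 0 0 0 0" --pt "0 0.0003 0.0015 0 0 0 0"

```text
clock: 8.15
position: [0.5356, -0.0355, 0.1772]
ee_rot: [-0.278, 0.65, -0.65, 0.278]
ft_force: [0.0, 0.4, 7.1]
grip_width: 0.195
```

```bash
python3 st.py
```

```text
8.15 [ 0.5356 -0.0355  0.1772] xang -133.7 ft [0.  0.4 7.1] [-0.04  0.3  -0.07] w 0.195
[[-6.909e-01  1.000e-03  7.229e-01]
 [-7.229e-01  5.000e-04 -6.909e-01]
 [-1.100e-03 -1.000e+00  4.000e-04]]
[-0.617  0.194  0.675  1.8   -0.131  1.192 -0.665]
```

Call:
send_rows --pt "0 0 0.001 0 0 0 0" --pt "0 0 0.0015 0 0 0 0" --pt "0 0 0.0015 0 0 0 0"

```text
clock: 8.4
position: [0.5356, -0.0355, 0.1758]
ee_rot: [-0.278, 0.65, -0.65, 0.278]
ft_force: [-1.4, -0.2, 7.5]
grip_width: 0.196
```

```bash
python3 st.py
```

```text
8.4 [ 0.5356 -0.0355  0.1758] xang -133.7 ft [-1.4 -0.2  7.5] [-0.02  0.4  -0.04] w 0.196
[[-6.909e-01  1.100e-03  7.229e-01]
 [-7.229e-01  6.000e-04 -6.909e-01]
 [-1.200e-03 -1.000e+00  4.000e-04]]
[-0.616  0.196  0.675  1.801 -0.132  1.189 -0.664]
```

Call:
send_rows --pt "0 0 0.001 0 0 0 0" --pt "0 0 0.0015 0 0 0 0" --pt "0 0 0.0015 0 0 0 0"

```text
clock: 8.65
position: [0.5357, -0.0354, 0.1756]
ee_rot: [-0.277, 0.65, -0.65, 0.279]
ft_force: [-8.8, 1.0, 21.3]
grip_width: 0.186
```

```bash
python3 st.py
python3 - <<'E'
from h import *
a=camera("scene");save("s6",cv2.resize(a["pixels"][160:240,240:320],None,fx=7,fy=7,interpolation=cv2.INTER_CUBIC))
E
```

```text
8.65 [ 0.5357 -0.0354  0.1756] xang -133.7 ft [-8.8  1.  21.3] [-0.06  1.84 -0.03] w 0.186
[[-6.909e-01  1.300e-03  7.229e-01]
 [-7.229e-01  1.500e-03 -6.909e-01]
 [-2.000e-03 -1.000e+00 -1.000e-04]]
[-0.616  0.196  0.675  1.801 -0.133  1.188 -0.663]
```

View pics/s6.png

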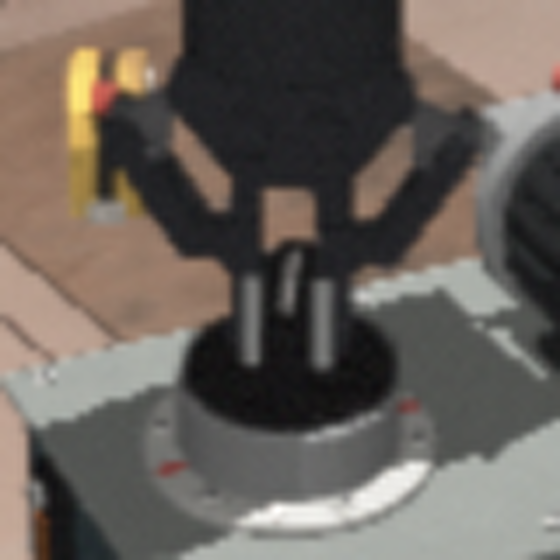

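Call:
send_rows --pt "0 0 -0.0015 0 0 0 0" --pt "0 0 -0.0015 0 0.05 0" --pt "0 0 -0.0015 0 0 0.1 0"

```text
$.motion[1]: bad value
```

Call:
send_rows --pt "0 0 -0.0013 0 0 0 0" --pt "0 0 -0.0013 0 0 0.05 0" --pt "0 0 -0.0013 0 0 0.11 0" --pt "0 0 -0.0013 0 0 0.17 0" --pt "0 0 -0.0013 0 0 0.23 0" --pt "0 0 -0.0013 0 0 0.29 0" --pt "0 0 -0.0013 0 0 0.29 0"

```text
clock: 9.28
position: [0.5361, -0.0356, 0.1759]
ee_rot: [0.179, -0.684, 0.684, -0.181]
ft_force: [0.4, -0.9, 7.3]
grip_width: 0.191
```

```bash
python3 st.py
```

```text
9.2833 [ 0.5361 -0.0356  0.1759] xang -150.55 ft [ 0.4 -0.9  7.3] [-0.13  0.01 -0.07] w 0.191
[[-8.707e-01  2.200e-03  4.917e-01]
 [-4.917e-01  4.000e-04 -8.707e-01]
 [-2.100e-03 -1.000e+00  8.000e-04]]
[-0.646  0.2    0.711  1.802 -0.141  1.188 -0.95 ]
```

Call:
send_rows --pt "0 0 0 0 0 0.08 0" --pt "0 0 0 0 0 0.16 0" --pt "0 0 0 0 0 0.24 0" --pt "0 0 0 0 0 0.32 0" --pt "0 0 0 0 0 0.4 0" --pt "0 0 0 0 0 0.48 0" --pt "0 0 0 0 0 0.56 0" --pt "0 0 0 0 0 0.64 0" --pt "0 0 0 0 0 0.7 0" --pt "0 0 0 0 0 0.7 0"

```text
clock: 10.12
position: [0.5361, -0.0356, 0.1758]
ee_rot: [0.066, 0.704, -0.704, -0.065]
ft_force: [0.1, -0.8, 7.0]
grip_width: 0.192
```

```bash
python3 st.py
```

```text
10.1167 [ 0.5361 -0.0356  0.1758] xang 169.34 ft [ 0.1 -0.8  7. ] [-0.16  0.04 -0.02] w 0.192
[[-9.827e-01  2.100e-03 -1.850e-01]
 [ 1.850e-01  3.000e-04 -9.827e-01]
 [-2.000e-03 -1.000e+00 -7.000e-04]]
[-0.724  0.213  0.803  1.805 -0.165  1.19  -1.627]
```

Call:
send_rows --pt "0 0 0 0 0 0.03 0" --pt "0 0 0 0 0 0.06 0" --pt "0 0 0 0 0 0.085 0" --pt "0 0 0 0 0 0.1 0" --pt "0 0 0 0 0 0.1 0"

```text
clock: 10.53
position: [0.536, -0.0357, 0.1758]
ee_rot: [0.1, 0.7, -0.7, -0.099]
ft_force: [-0.8, -0.9, 7.8]
grip_width: 0.192
```

```bash
python3 st.py
```

```text
10.5333 [ 0.536  -0.0357  0.1758] xang 163.78 ft [-0.8 -0.9  7.8] [-0.21  0.1   0.09] w 0.192
[[-9.602e-01  1.900e-03 -2.793e-01]
 [ 2.793e-01  2.000e-04 -9.602e-01]
 [-1.800e-03 -1.000e+00 -7.000e-04]]
[-0.735  0.215  0.817  1.806 -0.169  1.19  -1.721]
```

Call:
send_rows --pt "0 0 0 0 0 0.025 0" --pt "0 0 0 0 0 0.04 0" --pt "0 0 0 0 0 0.04 0" --pt "0 0 0 0 0 0.04 0"

```text
clock: 10.87
position: [0.5359, -0.0359, 0.1758]
ee_rot: [-0.114, -0.698, 0.698, 0.112]
ft_force: [-1.3, -3.2, 8.2]
grip_width: 0.192
```

```bash
python3 st.py
```

```text
10.8667 [ 0.5359 -0.0359  0.1758] xang 161.6 ft [-1.3 -3.2  8.2] [-0.49  0.31  0.82] w 0.192
[[-9.489e-01  1.700e-03 -3.156e-01]
 [ 3.156e-01 -3.000e-04 -9.489e-01]
 [-1.700e-03 -1.000e+00 -2.000e-04]]
[-0.74   0.216  0.823  1.806 -0.17   1.191 -1.757]
```

Call:
send_rows --pt "0 0 0 0 0 -0.025 0" --pt "0 0 -0.001 0 0 -0.025 0" --pt "0 0 -0.002 0 0 -0.025 0" --pt "0 0 -0.003 0 0 -0.025 0" --pt "0 0 -0.0037 0 0 -0.025 0" --pt "0 0 -0.0037 0 0 -0.025 0"

```text
clock: 11.37
position: [0.5357, -0.0358, 0.1791]
ee_rot: [0.105, 0.699, -0.699, -0.104]
ft_force: [2.9, -2.0, 4.5]
grip_width: 0.189
```

```bash
python3 st.py
```

```text
11.3667 [ 0.5357 -0.0358  0.1791] xang 162.97 ft [ 2.9 -2.   4.5] [-0.48 -0.75  0.18] w 0.189
[[-9.561e-01  1.300e-03 -2.929e-01]
 [ 2.929e-01 -1.000e-04 -9.561e-01]
 [-1.300e-03 -1.000e+00 -3.000e-04]]
[-0.738  0.212  0.82   1.802 -0.166  1.197 -1.737]
```

Call:
send_rows --pt "0 0 -0.001 0 0 -0.01 0" --pt "0 0 -0.0015 0 0 -0.01 0" --pt "0 0 -0.0015 0 0 -0.01 0"

```text
clock: 11.62
position: [0.5355, -0.0358, 0.1797]
ee_rot: [-0.101, -0.7, 0.7, 0.101]
ft_force: [7.4, -2.9, -4.4]
grip_width: 0.189
```

```bash
python3 st.py
```

```text
11.6167 [ 0.5355 -0.0358  0.1797] xang 163.57 ft [ 7.4 -2.9 -4.4] [-0.56 -1.58  0.05] w 0.189
[[-9.592e-01  7.000e-04 -2.829e-01]
 [ 2.829e-01 -5.000e-04 -9.592e-01]
 [-8.000e-04 -1.000e+00  3.000e-04]]
[-0.738  0.211  0.819  1.801 -0.164  1.199 -1.728]
```

Call:
send_rows --pt "0 0 0.0006 0 0 0 0" --pt "50 0 0.0006 0 0 0 0" --pt "60 0 0.0006 0 0 0 0" --pt "60 0 0.0006 0 0 0 0" --pt "60 0 0.0006 0 0 0 0" --pt "60 0 0.0006 0 0 0 0"

```text
clock: 12.12
position: [0.5349, -0.0356, 0.1795]
ee_rot: [0.101, 0.7, -0.7, -0.101]
ft_force: [0.4, -0.5, -0.4]
grip_width: 0.601
```

```bash
python3 st.py
python3 - <<'E'
from h import *
a=camera("scene");save("s7",cv2.resize(a["pixels"][160:240,240:320],None,fx=7,fy=7,interpolation=cv2.INTER_CUBIC))
E
```

```text
12.1167 [ 0.5349 -0.0356  0.1795] xang 163.55 ft [ 0.4 -0.5 -0.4] [-0.    0.02  0.05] w 0.601
[[-9.591e-01 -6.000e-04 -2.832e-01]
 [ 2.832e-01  3.000e-04 -9.591e-01]
 [ 7.000e-04 -1.000e+00 -1.000e-04]]
[-0.738  0.211  0.819  1.802 -0.165  1.2   -1.728]
```

View pics/s7.png

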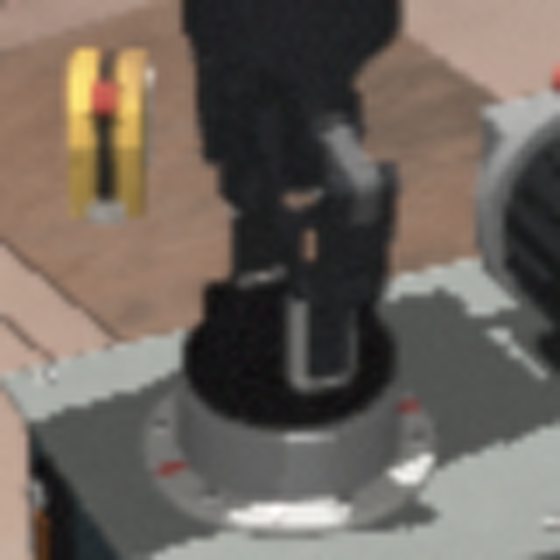

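Fingers are clear of the bar, force near zero. I'll raise the arm straight up, then move it aside (left, towards +y) so both views are clear.

Call:
send_rows --pt "60 0 -0.02 0 0 0 0" --pt "60 0 -0.05 0 0 0 0" --pt "60 0 -0.09 0 0 0 0" --pt "60 0 -0.12 0 0 0 0" --pt "60 0.01 -0.13 -0.04 0 0 0" --pt "60 0.02 -0.13 -0.08 0 0 0" --pt "60 0.03 -0.13 -0.12 0 0 0" --pt "60 0.04 -0.13 -0.16 0 0 0" --pt "60 0.05 -0.13 -0.2 0 0 0" --pt "60 0.06 -0.13 -0.22 0 0 0"

```text
clock: 13.0
position: [0.5391, 0.1981, 0.3089]
ee_rot: [0.099, 0.7, -0.7, -0.1]
ft_force: [0.8, -0.5, -0.2]
grip_width: 0.597
```

Call:
send_rows --pt "60 0 0 0 0 0 0" --pt "60 0 0 0 0 0 0" --pt "60 0 0 0 0 0 0" --pt "60 0 0 0 0 0 0"

```text
clock: 13.33
position: [0.5403, 0.1905, 0.3099]
ee_rot: [0.102, 0.7, -0.7, -0.102]
ft_force: [0.1, -0.5, 0.2]
grip_width: 0.603
```

```bash
python3 st.py
python3 - <<'E'
from h import *
import pickle
a=camera("scene");b=camera("top");pickle.dump((a,b),open("8.pkl","wb"))
s=cv2.resize(a["pixels"][160:240,240:320],None,fx=5,fy=5,interpolation=cv2.INTER_CUBIC)
t=cv2.resize(b["pixels"][185:265,260:340],None,fx=5,fy=5,interpolation=cv2.INTER_CUBIC)
save("f8",np.hstack([s,t]));save("top8",b["pixels"])
I=b["pixels"].astype(int);m=(I.min(2)>105)&(np.ptp(I,axis=2)<30)
x0,y0,x1,y1=294,215,312,234
v,u=np.nonzero(m[y0:y1,x0:x1]);X=onz(b,np.c_[u+x0,v+y0],.168+.004+.039)[:,:2];c=X.mean(0);d=np.linalg.svd(X-c)[2][0];print(len(u),c,np.degrees(np.arctan2(d[1],d[0])))
P=cloud(b);r=np.hypot(P[:,:,0]-.5347,P[:,:,1]+.0355);z=P[:,:,2]
k=(r>.022)&(r<.033)&(z<.19);print("flange z",np.median(z[k]),k.sum());k=(r<.034)&(z>.2);print("bar z",np.median(z[k]),k.sum())
E
```

```text
13.3333 [0.5403 0.1905 0.3099] xang 163.4 ft [ 0.1 -0.5  0.2] [-0.03  0.    0.08] w 0.603
[[-9.583e-01  3.000e-04 -2.856e-01]
 [ 2.856e-01  0.000e+00 -9.583e-01]
 [-3.000e-04 -1.000e+00 -1.000e-04]]
[-1.     0.206  0.691  1.509 -0.131  1.474 -2.168]
30 [ 0.53422795 -0.03577133] 163.7393696524981
flange z 0.18031516045445994 231
bar z 0.2112432046712842 185
```

View pics/f8.png

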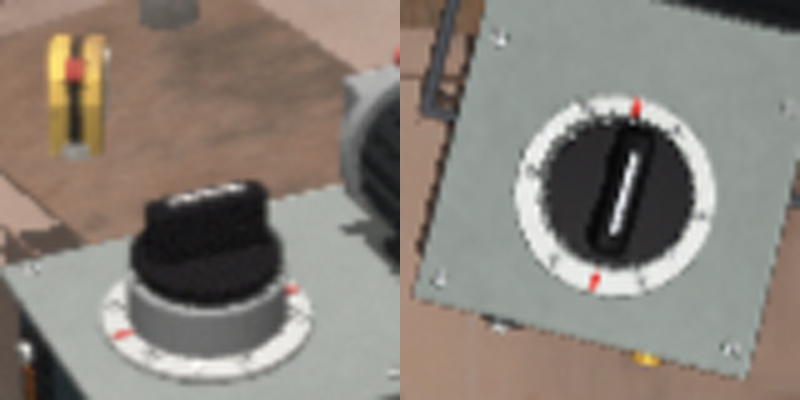

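View pics/top8.png

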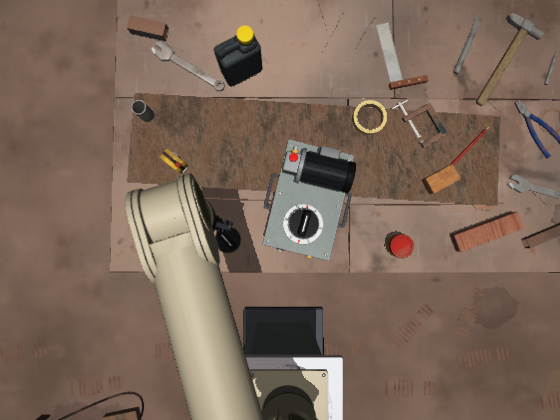

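```bash
python3 -c "
from h import *
print(hand_in())"
```

```text
the job is handed in; nothing more can be done
None
```

The filler cap is in the neck, locked and released, and the job was handed in at about 13.4 s of the 45 s allowed. No verdict was reported.

**What I did:** There were two caps on the table. I took the one farther from the base, at top-view pixel (182,229), about 0.60 m away; the other was about 0.52 m away. I gripped it by the bar, lowered it with its lugs in the slots and pushed it down until the flange met the rim. The highest upward force I read was about 21 N. I turned it clockwise to the stop, where the torque rose to about 0.8 N m, then let it spring up. A light pull of a few newtons upward was held, so I opened the gripper and moved clear.

**Last checks:**

| Check | Measured | Expected |
|---|---|---|
| Bar top height | 211 mm | 211 mm when locked |
| Flange top height | 180 mm | 179 mm when locked |
| Bar angle | about 2.6° past the red lock marks | stop is 1–3° past them |
| Offset from the measured neck centre | under 1 mm | centred |

- **Clearance:** The gripper was empty and about 0.3 m up at hand-in, with almost no force on it.
- **Bystanders:** The grease tin and tape measure look unmoved in the pictures; I did not measure them.
- **Disagreements:** The flange met the rim about 4 mm lower than I had worked out from the grasp height. Until the last few millimetres the upward force was also lower than I expected from the spring figures for that depth. The final heights agree with a locked cap.

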